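# Screw the band onto the storage jar

## Task

Pick up the loose brass screw band, set it open side down over the neck of the white jar and screw it on clockwise, gently and without forcing it, until it is snug: the thread draws the red seal about 2 mm down (less than 1 mm is loose, over 3 mm is too tight). Then let go, and leave the glass, the salt mill and the teaspoon where they stand.

Things in the scene. Friction and masses are not known exactly. Their poses are not given: they have to be found in the camera images.
- jar: White stoneware jar with a blue stripe on a black round foot 84 mm across, fixed to the worktop, axis vertical. Origin: centre of its underside, z up. Body 69 mm across up to z = 62 mm; neck 43 mm across from z = 68 to 99 mm.
- jar_thread (a point): On the jar's axis, 97 mm over its underside, axes as the jar's. The neck's thread is right-handed, two-start, lead 18 mm a turn: two ridges, 52 mm across over the crests, 4 mm thick, begin at the +x and -x sides with their middle at this height and run down clockwise for 300 degrees.
- screw_band: Loose brass screw band, lying open side down (as it goes on the jar): knurled ring 62 mm outside (64 over the knurls, which cannot be felt), 55 mm inside, 26 mm high, about 80 g. Origin: centre of its underside, z up. At its top a flange closes it in to a 34 mm hole; the flange's underside is at z = 23 mm. A grip of 20 N (the least) to 40 N turns it.
- band_lugs (a point): On the band's axis 3 mm over its underside. Inside stand four lugs 3 mm thick, tips 23 mm from the axis: at its +x and -x sides at this height, at +y and -y 4.5 mm higher. Put over the neck they come to lie on the ridges, with the band's underside 88 to 98 mm over the worktop; set down off the axis it can lie tilted. Let go, it stays where it was turned to.
- band_mid (a point): Centre of the band, 13 mm over its underside. Turned clockwise from above it goes down 18 mm a turn (play 2 to 2.5 mm up and down, 1.5 sideways). Pressed lightly it rides on the ridges below; meeting the seal it stays up there while it is turned through the play; then the ridges above draw it down again and the turning moment rises. From set down to snug: 0.4 to 1.4 turns.
- jar_mouth (a point): Centre of the rim of the neck, 99 mm over the worktop. Over it stands the red round seal, 41 mm across: its top is 104 to 107 mm over the worktop (differs from jar to jar, not measured), it springs up with 6 N per mm and gives up to 6 mm. At 2 mm the moment to turn the band on is about 0.2 to 0.5 N m, running free it is under 0.1.
- glass_1: Clear drinking glass, 79 mm across, 90 mm high; origin centre of its underside. Leave alone.
- mill_1: White and clear salt mill with a grey head, 44 mm across, 90 mm high; origin centre of its underside. Leave alone.
- teaspoon_1: Steel teaspoon, 133 x 28 x 10 mm, lying flat; origin centre of its underside. Leave alone.

How it is judged (in metres and radians):
On the way:
1. the band is over the neck, upright and resting on or in the thread (horizontal distance between screw_band and jar below 0.005 m and z of screw_band in the frame of jar below 0.0985 m and angle between screw_band's own z axis and vertical below 0.17 rad), for 0.1 s.
At the end, for the whole second after the job is handed in: The band sits level on the thread of the jar (axis within 4 mm, tilt under 0.06 rad, its underside less than 84 mm over the jar's), let go and at rest, and by itself holds the seal drawn down: its pull on the jar's thread is 4.5 to 24 N, that is about 0.75 to 3.5 mm of the seal (contact force between screw_band and jar between 4.5 and 24 N and horizontal distance between screw_band and jar below 0.004 m and angle between screw_band's own z axis and vertical below 0.06 rad and z of screw_band in the frame of jar below 0.084 m and linear speed of screw_band below 0.01 m/s); the robot touches nothing.
It fails at once if the band is forced: it presses or pulls on the jar with more than 50 N (contact force between screw_band and jar above 50 N).
It fails at once if the glass, the mill or the teaspoon is shifted by more than 25 mm (distance of any of glass_1, mill_1, teaspoon_1 from where it was at the start of the episode above 0.025 m).
It also fails if it takes over 72 s, if anything falls off the work surface, if the arm or the gripper's body presses on something with over 40 N, if the wrist force passes 120 N, or if a joint passes its speed limit or range.

## Robot

A 7-joint arm with a two-finger parallel gripper is mounted at the origin on a cart in front of the work surface, level with it; the furniture and walls round the work are solid. World frame = base frame: x ahead of the robot, y to its left, z up, the work surface at z = 0. Lengths are in mm, angles in rad, forces in N, time in s.
With the tool pointing down it reaches from about 425 to 1025 mm from the base axis. Payload 9.4 kg.
Tool frame: the origin (TCP) lies on the front face of the gripper's body, between the roots of the fingers; the fingertips stand 84 mm ahead of it and the grasp point (between the pads) lies tcp_to_grasp ahead of it (tcp_to_grasp is the distance from the TCP to the grasp point, in mm); z points along the fingers, y is the line along which they close (so a half turn about z gives the same grasp; the last joint's range is limited). The gripper opens to 93 mm and grips with 3 to 60 N. Pads are 15 mm wide; open, the fingers measure 128 mm over their backs; the gripper's body (75 mm by 188 mm) begins 65 mm behind the grasp point.
Start: joints at [1.097, 0.599, -0.003, 1.599, 0.002, 0.943, -0.08], TCP at [280.184, -668.671, 302.718] pointing down, gripper open.
Joint ranges: [-2.57, 2.57], [-0.35, 1.97], [-1.29, 1.29], [0.11, 2.56], [-1.05, 4.19], [0.11, 1.86], [-2.63, 2.63]. Speed limits (rad/s): [2.22, 2.22, 3.01, 3.01, 3.14, 3.14, 3.14].

## Interface

Orientations are given as a unit quaternion [x, y, z, w].
In Python, from station import read_state, capture, hand_in, tcp_to_grasp gives the robot as it stands.
- The arm moves only by the tool send_rows, never from a script. Its argument "commands" is a list of rows, each an object of numbers: "dx", "dy", "dz": the shift along the tool's x, y, z in mm; "turn": the turn about the tool's z in rad. A call has 1 to 20 rows; each row shifts and turns the commanded pose from where the row before left it, along the tool's axes as they then stand; what a row does not reach is not made up. A row lasts 1/10 s, in which the tool goes at most 50 mm and 8.59 degrees, less where a joint would pass 70% of its speed; a pose out of reach is approached as far as the arm can. A call with a gripper value outside its range is refused whole. "fingers" is the opening, from 0 (shut) to 1 (fully open), set as the call begins (left out, the last holds). The fingers move at their own pace and stop on an object; "squeeze" is the grip in N (left out, the last holds). Time passes only in rows, so rows that do not move let the fingers close. It gives the time, the measured TCP pose, the force, the opening and the grip force at its end, in the units of the state.
- read_state(): the state, without advancing time (a new reading comes with each control period).
- capture(name): name is "scene" or "top"; returns a dict with "pixels" (400x640x3 uint8, red, green, blue), "range_z" (400x640 float32, mm along the optical axis (not along the pixel's ray), 0 where there is no reading), "intrinsics" (3x3 intrinsics, pixels), "k1" (the pictures are not rectified: a ray, as slopes to the right and down, at radius r is drawn at 1 + k1 r^2 times it, then the intrinsics apply), "rvec" (rotation vector, rad) and "tvec" (3), from world to camera coordinates, as OpenCV has them. Camera axes: x right, y down, z forward; pixel columns grow to the right and rows downward; lengths in mm; the calibration is good to about 2 mm. A picture is of the moment at which its call begins.
- hand_in(): hands the job in; it is judged then, once.
The state is a dict: "clock": time; "joint_positions": joint angles; "qd": joint speeds; "joint_efforts": joint torques, N m; "eef_pos": TCP position; "eef_rot": TCP orientation; "ft_force": force on the tool from outside, world axes, zero at the start; "moment": the same for the moment, N m; "width": finger opening in mm; "finger_force": force on a finger pad.
Only numpy, scipy, OpenCV 4.12 (cv2) and the standard library are available. Lean on these libraries where they do the work, as an engineer would, in place of code of your own. Each camera call takes 0.05 s, during which the arm holds its last target. There are 200 camera calls.

## Working session

There is one attempt and no reset: what is moved stays moved. The work goes in short steps, Python scripts to look and compute and a tool call to move; the robot and the scene stay as the last step left them, time stands still between calls to the robot, and variables do not carry over. Pictures are saved under pics/ and viewed, at most 10 in all, crops included, and the job is handed in when it is done.

Besides the shell and the picture viewer there is one more tool, called after "Call:" by a JSON object that holds its "name" and its "arguments", one argument or row to a line. send_rows: Moves the arm, as the interface text tells. Its arguments: {"type":"object","properties":{"commands":{"type":"array","items":{"type":"object","properties":{"dx":{"type":"number"},"dy":{"type":"number"},"dz":{"type":"number"},"turn":{"type":"number"}}}},"fingers":{"type":"number"},"squeeze":{"type":"number"}},"required":["commands"]}

```bash
mkdir -p pics; ls; cat > h.py <<'E'
import numpy as np,cv2
from station import *
from scipy.spatial.transform import Rotation as R
def pts(c):
    K=np.array(c["intrinsics"]);H,W=c["range_z"].shape
    u,v=np.meshgrid(np.arange(W),np.arange(H))
    p=np.stack([u,v],-1).reshape(-1,1,2).astype(float)
    n=cv2.undistortPoints(p,K,np.array([c["k1"],0,0,0,0.])).reshape(H,W,2)
    Rm=cv2.Rodrigues(np.array(c["rvec"],float))[0];t=np.array(c["tvec"],float).ravel()
    z=c["range_z"][...,None]
    cam=np.concatenate([n*z,z],-1)
    w=(cam-t)@Rm
    w[c["range_z"]==0]=np.nan
    return w
E
python3 - <<'E'
from h import *
s=read_state();print(s,tcp_to_grasp)
for n in("scene","top"):
    c=capture(n);np.save(f"pics/{n}.npy",c,allow_pickle=True)
    cv2.imwrite(f"pics/{n}0.png",c["pixels"][...,::-1]);Rm=cv2.Rodrigues(np.array(c["rvec"],float))[0]
    print(n,-Rm.T@np.array(c["tvec"]).ravel(),Rm[2],c["k1"])
E
```

```text
pics
{'clock': 0.0, 'joint_positions': array([ 1.09729298,  0.60015988, -0.00254286,  1.6001434 ,  0.00178887,
        0.94286357, -0.0798162 ]), 'qd': array([-1.08753775e-03,  9.46114361e-04,  7.87323808e-04, -2.14334455e-03,
       -9.18181566e-05, -1.23034241e-03,  3.44012975e-03]), 'joint_efforts': array([ 1.11157176e-03, -7.65055346e+01,  1.49776977e+00, -2.52344656e+01,
       -5.24620072e-02,  1.70918897e-02,  1.78845203e-04]), 'eef_pos': array([ 280.04989672, -668.33941759,  301.82991563]), 'eef_rot': array([ 9.80379066e-01,  1.97119934e-01, -2.20602863e-04, -7.54394894e-04]), 'ft_force': array([-0.75612923, -0.06159932,  0.14910344]), 'moment': array([-0.02409805, -0.0295718 ,  0.00350629]), 'finger_force': 0.0, 'width': 92.74330589967515} 65.3
scene [1039.51429676 -446.67206011  859.25930979] [-0.45594851  0.52937573 -0.71545251] -0.10582832880036919
top [487.0176297  121.57022598 949.60184083] [ 0.06763647 -0.00164704 -0.99770867] -0.03113327126552405
```

View pics/scene0.png

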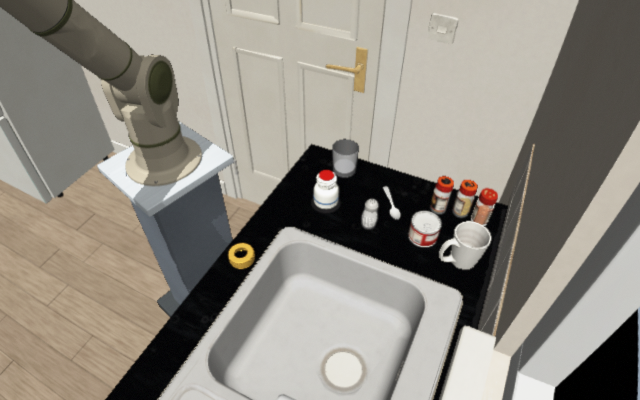

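View pics/top0.png

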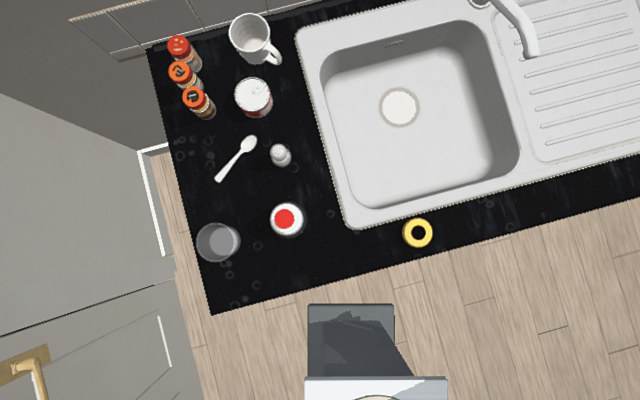

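The scene view shows the band at about (241,256) and the jar with its red seal at (326,176). In the top view the band is at (417,233) and the seal at (285,219), with the glass left of the jar and the mill and spoon above it.

```bash
cat >> h.py <<'E'
def ray(c,uv,zp):
    K=np.array(c["intrinsics"]);n=cv2.undistortPoints(np.array(uv,float).reshape(-1,1,2),K,np.array([c["k1"],0,0,0,0.])).reshape(-1,2)
    Rm=cv2.Rodrigues(np.array(c["rvec"],float))[0];t=np.array(c["tvec"],float).ravel()
    d=np.c_[n,np.ones(len(n))]@Rm;o=-Rm.T@t
    return o+d*((zp-o[2])/d[:,2])[:,None]
def blob(m,near=None):
    n,l,st,ce=cv2.connectedComponentsWithStats(m.astype(np.uint8))
    ids=[i for i in range(1,n) if st[i,4]>30]
    if near is None:i=max(ids,key=lambda i:st[i,4])
    else:i=min(ids,key=lambda i:np.hypot(*(ce[i]-near)))
    return l==i
def ell(c,m,zp):
    "outer contour -> rays onto plane -> circle centre, diameter"
    k=max(cv2.findContours(m.astype(np.uint8),cv2.RETR_EXTERNAL,cv2.CHAIN_APPROX_NONE)[0],key=len).reshape(-1,2)
    p=ray(c,k,zp)[:,:2];(x,y),r=cv2.minEnclosingCircle(p.astype(np.float32))
    return p,(x,y,2*r)
def masks(c):
    h=cv2.cvtColor(c["pixels"],cv2.COLOR_RGB2HSV)
    H,S,V=h[...,0],h[...,1],h[...,2]
    return ((H>18)&(H<35)&(S>110)&(V>80)), (((H<6)|(H>174))&(S>150)&(V>120))
E
python3 - <<'E'
from h import *
for n,bn,rn in(("scene",(241,256),(326,176)),("top",(417,233),(285,219))):
    c=np.load(f"pics/{n}.npy",allow_pickle=True).item();w=pts(c)
    y,r=masks(c);b=blob(y,bn);rr=blob(r,rn)
    P=w[b];print(n,"band n",b.sum(),"z pct",np.nanpercentile(P[:,2],[5,50,95]))
    top=P[(P[:,2]>22)&(P[:,2]<31)];print(" top mean",np.nanmean(top,0),(top[:,:2].max(0)+top[:,:2].min(0))/2,np.ptp(top[:,:2],axis=0))
    print(" circ",ell(c,b,26)[1])
    # hole edge: dark inside blob
    k,h=cv2.findContours(b.astype(np.uint8),cv2.RETR_CCOMP,cv2.CHAIN_APPROX_NONE)
    for kk,hh in zip(k,h[0]):
        if hh[3]>=0 and len(kk)>10: 
            p=ray(c,kk.reshape(-1,2),24)[:,:2];print(" hole",cv2.minEnclosingCircle(p.astype(np.float32)),p.mean(0))
    Q=w[rr];print(" seal n",rr.sum(),np.nanpercentile(Q[:,2],[5,50,95]),np.nanmedian(Q,0),ell(c,rr,105)[1], ray(c,[np.argwhere(rr)[:,::-1].mean(0)],105))
    # worktop plane height, obstacles
    g=w.reshape(-1,3);g=g[~np.isnan(g[:,0])]
    near=g[(abs(g[:,2])<15)];print(" table z near jar",np.median(near[:,2]))
    j=g[(np.hypot(g[:,0]-np.nanmedian(Q[:,0]),g[:,1]-np.nanmedian(Q[:,1]))<130)&(g[:,2]>30)]
    for q in range(12):
        a=np.arctan2(j[:,1]-np.nanmedian(Q[:,1]),j[:,0]-np.nanmedian(Q[:,0]));d=np.hypot(j[:,0]-np.nanmedian(Q[:,0]),j[:,1]-np.nanmedian(Q[:,1]))
        s=(np.floor((a%(2*np.pi))/(np.pi/6))==q)&(d>45)
        if s.sum()>3:print("  ob",q*30,s.sum(),d[s].min().round(),j[s,2].max().round())
E
```

```text
scene band n 496 z pct [ 1.48290464 25.35728804 29.55743163]
 top mean [478.19157882 -93.09864657  26.78383513] [475.86449478 -92.06476296] [62.26612034 63.36756331]
 circ (480.811767578125, -97.42705535888672, 79.9244384765625)
 hole ((474.97998046875, -91.93919372558594), 16.54839515686035) [475.69304498 -92.62960648]
 seal n 118 [104.6097865  107.11581957 109.3415502 ] [504.44281371 194.71312032 107.11581957] (502.8075866699219, 196.72169494628906, 39.08155822753906) [[503.10626933 196.7174236  105.        ]]
 table z near jar 1.8130432496061137
  ob 0 21 121.0 88.0
  ob 90 287 107.0 93.0
  ob 120 16 122.0 92.0
  ob 330 8 123.0 52.0
top band n 577 z pct [-0.72395986 25.44860762 28.58562476]
 top mean [476.95697598 -89.39539631  26.0986018 ] [476.19870258 -89.76746499] [59.17681084 60.16020782]
 circ (476.643310546875, -88.88896179199219, 67.24609375)
 hole ((476.3533020019531, -91.42351531982422), 16.82605743408203) [476.97478515 -91.21521193]
 seal n 278 [103.24760055 105.35669095 107.92825024] [506.17122065 195.99455909 105.35669095] (505.26251220703125, 196.37579345703125, 38.17595672607422) [[505.36162323 196.35078557 105.        ]]
 table z near jar 0.052883699026332616
  ob 0 134 117.0 88.0
  ob 90 110 111.0 94.0
  ob 120 10 123.0 93.0
  ob 330 8 124.0 47.0
```

Call:
{"name": "send_rows", "arguments": {
  "commands": [
    {"dx": 26.9,"dy": -30.4,"dz": 6},
    {"dx": 26.9,"dy": -30.4,"dz": 6},
    {"dx": 26.9,"dy": -30.4,"dz": 6},
    {"dx": 26.9,"dy": -30.4,"dz": 6},
    {"dx": 26.9,"dy": -30.4,"dz": 6},
    {"dx": 26.9,"dy": -30.4,"dz": 6},
    {"dx": 26.9,"dy": -30.4,"dz": 6},
    {"dx": 26.9,"dy": -30.4,"dz": 6},
    {"dx": 26.9,"dy": -30.4,"dz": 6},
    {"dx": 26.9,"dy": -30.4,"dz": 6},
    {"dx": 26.9,"dy": -30.4,"dz": 6},
    {"dx": 26.9,"dy": -30.4,"dz": 6},
    {"dx": 26.9,"dy": -30.4,"dz": 6},
    {"dx": 26.9,"dy": -30.4,"dz": 6},
    {"dx": 26.9,"dy": -30.4,"dz": 6},
    {"turn": -0.1},
    {"turn": -0.1},
    {}
  ],
  "fingers": 1
}}

```text
validation failed for argument at $.co...
```

```bash
cat >> h.py <<'E'
def st(tgt=None,yaw=None):
    s=read_state();Rm=R.from_quat(s["eef_rot"]).as_matrix()
    psi=np.degrees(np.arctan2(Rm[1,0],Rm[0,0]))
    print("t",round(s["clock"],2),"p",s["eef_pos"].round(1),"psi",round(psi,1),"tilt",round(np.degrees(np.arccos(-Rm[2,2])),2),"q",s["joint_positions"].round(2),"F",s["ft_force"].round(1),"M",s["moment"].round(3),"w",round(s["width"],1),round(s["finger_force"],1))
    if tgt is not None: print(" tool shift",(Rm.T@(np.array(tgt)-s["eef_pos"])).round(2))
    return s
E
python3 -c "
from h import *
st((476,-91.5,180))"
```

```text
t 0.1 p [ 280.1 -668.4  302. ] psi 22.7 tilt 0.08 q [ 1.1   0.6  -0.    1.6   0.    0.94 -0.08] F [-1.2 -0.3  1.2] M [ 0.057 -0.021 -0.028] w 93.2 0.0
 tool shift [ 403.7  -456.15  122.54]
```

Call:
{"name": "send_rows", "arguments": {
  "commands": [
    {"dx": 26.9,"dy": -30.4,"dz": 6,"turn": 0},
    {"dx": 26.9,"dy": -30.4,"dz": 6,"turn": 0},
    {"dx": 26.9,"dy": -30.4,"dz": 6,"turn": 0},
    {"dx": 26.9,"dy": -30.4,"dz": 6,"turn": 0},
    {"dx": 26.9,"dy": -30.4,"dz": 6,"turn": 0},
    {"dx": 26.9,"dy": -30.4,"dz": 6,"turn": 0},
    {"dx": 26.9,"dy": -30.4,"dz": 6,"turn": 0},
    {"dx": 26.9,"dy": -30.4,"dz": 6,"turn": 0},
    {"dx": 26.9,"dy": -30.4,"dz": 6,"turn": 0},
    {"dx": 26.9,"dy": -30.4,"dz": 6,"turn": 0},
    {"dx": 26.9,"dy": -30.4,"dz": 6,"turn": 0},
    {"dx": 26.9,"dy": -30.4,"dz": 6,"turn": 0},
    {"dx": 26.9,"dy": -30.4,"dz": 6,"turn": 0},
    {"dx": 26.9,"dy": -30.4,"dz": 6,"turn": 0},
    {"dx": 26.9,"dy": -30.4,"dz": 6,"turn": 0},
    {"dx": 0,"dy": 0,"dz": 0,"turn": -0.1},
    {"dx": 0,"dy": 0,"dz": 0,"turn": -0.1},
    {"dx": 0,"dy": 0,"dz": 0,"turn": 0}
  ],
  "fingers": 1
}}

```text
clock: 1.9
eef_pos: [476.1, -91.7, 212.5]
eef_rot: [0.955, 0.295, -0.0, -0.0]
ft_force: [-0.3, -1.0, 0.5]
width: 93.0
finger_force: 0.0
```

```bash
python3 -c "
from h import *
st((476,-91.5,180))"
```

```text
t 1.9 p [476.1 -91.7 212.5] psi 34.3 tilt 0.03 q [ 0.11  0.46 -0.05  2.22  0.05  0.46 -0.95] F [-0.3 -1.   0.5] M [-0.06   0.018 -0.004] w 93.0 0.0
 tool shift [ 0.04 -0.17 32.48]
```

```bash
python3 - <<'E'
from h import *
c=np.load("pics/top.npy",allow_pickle=True).item();w=pts(c);p=w.reshape(-1,3)
d=p[:,:2]-(476,-91.5);a=np.degrees(np.arctan2(d[:,1],d[:,0]))%360;r=np.hypot(*d.T)
for k in range(0,360,15):
    out=[]
    for r0 in (42,48,54,60,66,72):
        s=(abs((a-k+180)%360-180)<8)&(abs(r-r0)<4);out.append(round(float(np.nanmedian(p[s,2])),1))
    print(k,out)
E
```

```text
0 [1.6, 4.1, 4.0, 4.3, 4.8, 3.4]
15 [2.3, 4.4, 4.2, 4.3, 4.9, 1.2]
30 [1.9, 4.4, 4.4, 4.7, 4.4, 2.4]
45 [0.5, 2.8, 4.1, 3.7, 4.5, 4.3]
60 [0.0, -0.6, 0.8, 2.9, 4.9, 5.2]
75 [0.9, -1.1, -0.1, 0.2, -0.2, 0.2]
90 [0.6, 0.8, 0.2, 0.3, 0.1, -0.1]
105 [-0.1, 0.2, -0.4, 0.3, 0.2, 0.2]
120 [-0.6, -0.5, -0.2, -1.0, -0.2, -0.4]
135 [0.4, -0.7, 0.5, 0.5, 0.1, -0.1]
150 [0.4, 0.7, 0.5, 0.2, -0.2, -0.8]
165 [-0.0, 0.1, 0.1, -1.3, -2.1, -3.9]
180 [0.4, -0.4, -0.8, -2.8, -9.0, nan]
195 [0.6, 0.4, -0.7, -4.9, nan, nan]
210 [-0.1, -0.1, -0.8, -4.3, nan, nan]
225 [0.2, -0.0, -0.5, -1.4, -2.6, -4.1]
240 [0.4, 0.3, 0.1, 0.5, -0.4, -0.8]
255 [0.1, 0.2, -0.2, -0.4, 0.2, 0.7]
270 [0.2, -0.0, -0.5, 0.2, -0.3, 0.2]
285 [0.7, 0.3, 0.5, -0.0, -0.1, 0.8]
300 [0.3, 0.0, 0.2, -0.1, -0.2, -0.1]
315 [-0.4, 0.1, 0.2, -0.3, 0.3, 0.3]
330 [-0.8, -0.1, 1.0, 3.1, 4.4, 4.7]
345 [0.4, 2.8, 4.6, 4.1, 4.1, 4.5]
  return np.nanmean(a, axis, out=out, keepdims=keepdims)
```

Call:
{"name": "send_rows", "arguments": {
  "commands": [
    {"dx": 0,"dy": 0,"dz": 8,"turn": -0.137},
    {"dx": 0,"dy": 0,"dz": 8,"turn": -0.137},
    {"dx": 0,"dy": 0,"dz": 8,"turn": -0.137},
    {"dx": 0,"dy": 0,"dz": 8,"turn": -0.137},
    {"dx": 0,"dy": 0,"dz": 8,"turn": -0.137},
    {"dx": 0,"dy": 0,"dz": 8,"turn": -0.137},
    {"dx": 0,"dy": 0,"dz": 8,"turn": -0.137},
    {"dx": 0,"dy": 0,"dz": 8,"turn": -0.137},
    {"dx": 0,"dy": 0,"dz": 8,"turn": -0.138},
    {"dx": 0,"dy": 0,"dz": 10,"turn": 0},
    {"dx": 0,"dy": 0,"dz": 10,"turn": 0},
    {"dx": 0,"dy": 0,"dz": 10,"turn": 0},
    {"dx": 0,"dy": 0,"dz": 10,"turn": 0},
    {"dx": 0,"dy": 0,"dz": 8,"turn": 0},
    {"dx": 0,"dy": 0,"dz": 0,"turn": 0}
  ],
  "fingers": 1,
  "squeeze": 5
}}

```text
clock: 3.4
eef_pos: [475.8, -91.8, 91.6]
eef_rot: [0.609, 0.793, -0.001, -0.001]
ft_force: [-0.6, 0.3, 0.1]
width: 93.0
finger_force: 0.0
```

```bash
python3 -c "
from h import *
st((476,-91.5,91.8))
c=capture('scene');cv2.imwrite('pics/a1.png',cv2.resize(c['pixels'][170:330,150:350,::-1],None,fx=3,fy=3))"
```

```text
t 3.4 p [475.8 -91.8  91.6] psi 104.9 tilt 0.09 q [ 0.2   0.69 -0.19  2.28  0.59  0.21 -0.26] F [-0.6  0.3  0.1] M [-0.046 -0.126  0.027] w 93.0 0.0
 tool shift [ 0.24  0.23 -0.2 ]
```

View pics/a1.png

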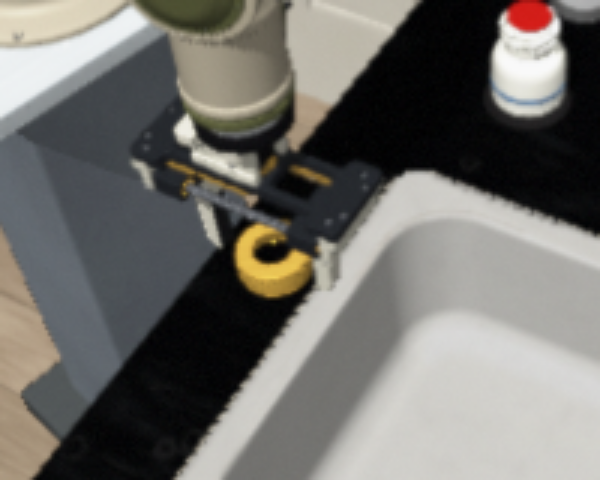

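The crop shows the band (about (275,262)) squarely between the open fingers, with the right finger just above the sink rim. I'll close gently to centre it.

Call:
{"name": "send_rows", "arguments": {
  "commands": [
    {"dx": 0,"dy": 0,"dz": 0,"turn": 0},
    {"dx": 0,"dy": 0,"dz": 0,"turn": 0},
    {"dx": 0,"dy": 0,"dz": 0,"turn": 0},
    {"dx": 0,"dy": 0,"dz": 0,"turn": 0},
    {"dx": 0,"dy": 0,"dz": 0,"turn": 0},
    {"dx": 0,"dy": 0,"dz": 0,"turn": 0},
    {"dx": 0,"dy": 0,"dz": 0,"turn": 0},
    {"dx": 0,"dy": 0,"dz": 0,"turn": 0}
  ],
  "fingers": 0,
  "squeeze": 5
}}

```text
clock: 4.25
eef_pos: [476.2, -92.3, 92.9]
eef_rot: [0.61, 0.793, 0.0, 0.0]
ft_force: [-0.5, -0.8, 6.1]
width: 61.9
finger_force: 5.0
```

Call:
{"name": "send_rows", "arguments": {
  "commands": [
    {"dx": 0,"dy": 0,"dz": 0,"turn": 0},
    {"dx": 0,"dy": 0,"dz": 0,"turn": 0},
    {"dx": 0,"dy": 0,"dz": 0,"turn": 0},
    {"dx": 0,"dy": 0,"dz": 0,"turn": 0},
    {"dx": 0,"dy": 0,"dz": 0,"turn": 0}
  ],
  "fingers": 1
}}

```text
clock: 4.75
eef_pos: [476.0, -92.1, 92.6]
eef_rot: [0.609, 0.793, -0.0, -0.0]
ft_force: [-0.6, 0.4, 0.2]
width: 92.1
finger_force: 0.0
```

Call:
{"name": "send_rows", "arguments": {
  "commands": [
    {"dx": 0,"dy": 0,"dz": 0,"turn": -0.13},
    {"dx": 0,"dy": 0,"dz": 0,"turn": -0.13},
    {"dx": 0,"dy": 0,"dz": 0,"turn": -0.13},
    {"dx": 0,"dy": 0,"dz": 0,"turn": -0.13},
    {"dx": 0,"dy": 0,"dz": 0,"turn": -0.13},
    {"dx": 0,"dy": 0,"dz": 0,"turn": -0.13},
    {"dx": 0,"dy": 0,"dz": 0,"turn": -0.13},
    {"dx": 0,"dy": 0,"dz": 0,"turn": -0.13},
    {"dx": 0,"dy": 0,"dz": 0,"turn": -0.13},
    {"dx": 0,"dy": 0,"dz": 0,"turn": -0.13},
    {"dx": 0,"dy": 0,"dz": 0,"turn": -0.13},
    {"dx": 0,"dy": 0,"dz": 0,"turn": -0.14},
    {"dx": 0,"dy": 0,"dz": -2,"turn": 0},
    {"dx": 0,"dy": 0,"dz": -2,"turn": 0}
  ]
}}

```text
clock: 6.15
eef_pos: [476.0, -92.3, 96.7]
eef_rot: [-0.127, 0.992, 0.0, -0.0]
ft_force: [-1.3, -0.8, -0.3]
width: 93.3
finger_force: 0.0
```

```bash
python3 -c "
from h import *
st((476,-91.5,91.8))"
```

```text
t 6.15 p [476.  -92.3  96.7] psi -165.4 tilt 0.03 q [ 0.47  0.74 -0.58  2.27  1.06  0.44  0.83] F [-1.3 -0.8 -0.3] M [ 0.03  -0.139  0.03 ] w 93.3 0.0
 tool shift [-0.2   0.73  4.93]
```

Call:
{"name": "send_rows", "arguments": {
  "commands": [
    {"dx": 0,"dy": 0,"dz": 3.7,"turn": 0},
    {"dx": 0,"dy": 0,"dz": 3,"turn": 0},
    {"dx": 0,"dy": 0,"dz": 0,"turn": 0}
  ]
}}

```text
clock: 6.45
eef_pos: [476.0, -92.0, 89.6]
eef_rot: [-0.129, 0.992, -0.0, -0.0]
ft_force: [0.5, -0.8, 0.5]
width: 93.2
finger_force: 0.0
```

Call:
{"name": "send_rows", "arguments": {
  "commands": [
    {"dx": 0,"dy": 0,"dz": 0,"turn": 0},
    {"dx": 0,"dy": 0,"dz": 0,"turn": 0},
    {"dx": 0,"dy": 0,"dz": 0,"turn": 0},
    {"dx": 0,"dy": 0,"dz": 0,"turn": 0},
    {"dx": 0,"dy": 0,"dz": 0,"turn": 0},
    {"dx": 0,"dy": 0,"dz": 0,"turn": 0},
    {"dx": 0,"dy": 0,"dz": 0,"turn": 0},
    {"dx": 0,"dy": 0,"dz": 0,"turn": 0}
  ],
  "fingers": 0,
  "squeeze": 30
}}

```text
clock: 7.25
eef_pos: [476.1, -92.2, 90.0]
eef_rot: [-0.129, 0.992, -0.0, -0.0]
ft_force: [0.0, 0.3, 0.6]
width: 61.3
finger_force: 30.0
```

```bash
python3 -c "
from h import *
st((504.5,196.4,65.3+125))"
```

```text
t 7.25 p [476.1 -92.2  90. ] psi -165.2 tilt 0.0 q [ 0.46  0.75 -0.56  2.27  1.08  0.42  0.81] F [0.  0.3 0.6] M [ 0.115 -0.123 -0.053] w 61.3 30.0
 tool shift [-101.43  271.64 -100.29]
```

Call:
{"name": "send_rows", "arguments": {
  "commands": [
    {"dx": 0,"dy": 0,"dz": -10,"turn": 0},
    {"dx": 0,"dy": 0,"dz": -13,"turn": -0.14},
    {"dx": 0,"dy": 0,"dz": -13,"turn": -0.14},
    {"dx": 0,"dy": 0,"dz": -13,"turn": -0.14},
    {"dx": 0,"dy": 0,"dz": -13,"turn": -0.14},
    {"dx": 0,"dy": 0,"dz": -13,"turn": -0.14},
    {"dx": 0,"dy": 0,"dz": -13,"turn": -0.14},
    {"dx": 0,"dy": 0,"dz": -13,"turn": -0.14},
    {"dx": 0,"dy": 0,"dz": -13,"turn": -0.14},
    {"dx": 0,"dy": 0,"dz": -11,"turn": -0.14},
    {"dx": 0,"dy": 0,"dz": 0,"turn": 0}
  ]
}}

```text
clock: 8.35
eef_pos: [476.3, -92.4, 215.6]
eef_rot: [-0.689, 0.725, -0.0, 0.0]
ft_force: [-0.3, 0.3, -1.0]
width: 61.5
finger_force: 30.0
```

```bash
python3 -c "
from h import *
st((504.5,196.4,215))"
```

```text
t 8.35 p [476.3 -92.4 215.6] psi -92.9 tilt 0.06 q [ 0.82  0.69 -1.12  2.18  0.89  0.84  2.22] F [-0.3  0.3 -1. ] M [ 0.11  -0.062  0.053] w 61.5 30.0
 tool shift [-289.83  -13.67    0.74]
```

Call:
{"name": "send_rows", "arguments": {
  "commands": [
    {"dx": -29,"dy": -1.4,"dz": 0,"turn": 0},
    {"dx": -29,"dy": -1.4,"dz": 0,"turn": 0},
    {"dx": -29,"dy": -1.4,"dz": 0,"turn": 0},
    {"dx": -29,"dy": -1.4,"dz": 0,"turn": 0},
    {"dx": -29,"dy": -1.4,"dz": 0,"turn": 0},
    {"dx": -29,"dy": -1.4,"dz": 0,"turn": 0},
    {"dx": -29,"dy": -1.4,"dz": 0,"turn": 0},
    {"dx": -29,"dy": -1.4,"dz": 0,"turn": 0},
    {"dx": -29,"dy": -1.4,"dz": 0,"turn": 0},
    {"dx": -29,"dy": -1.1,"dz": 0,"turn": 0},
    {"dx": 0,"dy": 0,"dz": 5,"turn": 0},
    {"dx": 0,"dy": 0,"dz": 5,"turn": 0},
    {"dx": 0,"dy": 0,"dz": 0,"turn": 0}
  ]
}}

```text
clock: 9.65
eef_pos: [504.2, 195.4, 203.7]
eef_rot: [-0.688, 0.726, -0.0, -0.001]
ft_force: [0.0, 0.2, -0.7]
width: 61.3
finger_force: 30.0
```

```bash
python3 -c "
from h import *
st((504.5,196.4,205))
im=[]
for n,(x,y) in (('scene',(326,180)),('top',(286,219))):
    c=capture(n);np.save(f'pics/{n}1.npy',c,allow_pickle=True);im.append(cv2.resize(c['pixels'][y-50:y+50,x-50:x+50,::-1],None,fx=4,fy=4,interpolation=0))
cv2.imwrite('pics/b1.png',np.hstack(im))"
```

```text
t 9.65 p [504.2 195.4 203.7] psi -93.1 tilt 0.15 q [ 0.2   0.74 -1.05  2.07  0.88  0.87  1.72] F [ 0.   0.2 -0.7] M [ 0.113 -0.028  0.012] w 61.3 30.0
 tool shift [-1.04 -0.2  -1.34]
```

View pics/b1.png

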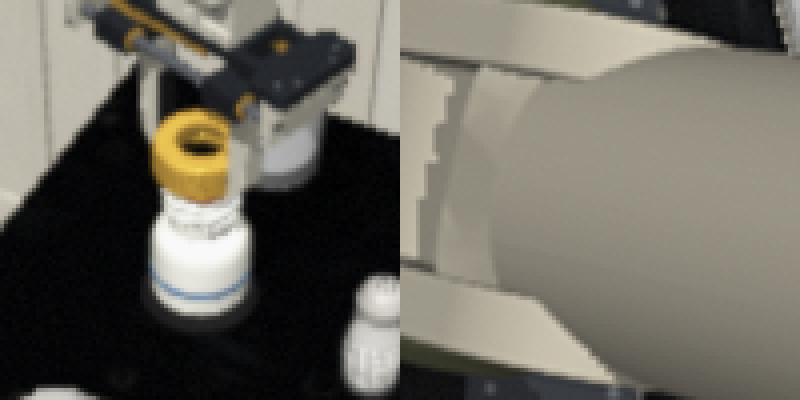

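The left half shows the band about (195,155) held level over the jar neck, with the threads visible below. In the top view the arm hides it. I'll descend gently and watch the forces.

Call:
{"name": "send_rows", "arguments": {
  "commands": [
    {"dx": -0.6,"dy": 0,"dz": 3,"turn": 0},
    {"dx": 0,"dy": 0,"dz": 3,"turn": 0},
    {"dx": 0,"dy": 0,"dz": 3,"turn": 0},
    {"dx": 0,"dy": 0,"dz": 3,"turn": 0},
    {"dx": 0,"dy": 0,"dz": 2,"turn": 0},
    {"dx": 0,"dy": 0,"dz": 0,"turn": 0}
  ]
}}

```text
clock: 10.35
eef_pos: [504.7, 197.3, 190.7]
eef_rot: [-0.689, 0.725, 0.0, -0.0]
ft_force: [-0.1, 0.4, -0.1]
width: 61.1
finger_force: 30.0
```

```bash
python3 -c "
from h import *
s=st((504.2,196.1,189))
c=capture('scene');w=pts(c);y,r=masks(c);b=blob(y,(322,168));P=w[b];print(b.sum(),np.nanpercentile(P[:,2],[2,50,90,98]))
top=P[P[:,2]>np.nanpercentile(P[:,2],98)-5];A=np.c_[top[:,:2],np.ones(len(top))];print(np.linalg.lstsq(A,top[:,2],rcond=None)[0])
"
```

```text
t 10.35 p [504.7 197.3 190.7] psi -92.9 tilt 0.03 q [ 0.19  0.76 -1.03  2.08  0.9   0.85  1.7 ] F [-0.1  0.4 -0.1] M [0.107 0.002 0.034] w 61.1 30.0
 tool shift [1.23 0.4  1.69]
332 [102.26896312 125.50020759 129.60128343 131.91590634]
[ 1.35912146e-01 -1.81216902e-02  6.51366083e+01]
```

```bash
python3 -c "
from h import *
for i in range(5):
    s=read_state();print(s['clock'],s['eef_pos'].round(2),s['ft_force'].round(2),s['moment'].round(3));capture('scene')
"
```

```text
10.4 [504.68 197.38 190.87] [-0.5  -0.01 -0.36] [ 0.162 -0.062  0.034]
10.45 [504.72 197.43 190.99] [ 0.14 -0.23 -0.74] [ 0.156 -0.078 -0.053]
10.5 [504.76 197.47 191.04] [ 1.25  0.14 -0.11] [ 0.156 -0.07   0.035]
10.55 [504.75 197.46 191.09] [ 0.34 -0.24 -0.93] [ 0.132 -0.035 -0.044]
10.6 [504.78 197.42 191.1 ] [ 0.26 -0.04 -1.58] [ 0.131 -0.037  0.054]
```

Call:
{"name": "send_rows", "arguments": {
  "commands": [
    {"dx": 1.35,"dy": 0.5,"dz": 0,"turn": 0},
    {"dx": 0,"dy": 0,"dz": 1,"turn": 0},
    {"dx": 0,"dy": 0,"dz": 1,"turn": 0},
    {"dx": 0,"dy": 0,"dz": 1,"turn": 0},
    {"dx": 0,"dy": 0,"dz": 0,"turn": 0},
    {"dx": 0,"dy": 0,"dz": 0,"turn": 0},
    {"dx": 0,"dy": 0,"dz": 0,"turn": 0}
  ]
}}

```text
clock: 11.35
eef_pos: [504.2, 196.0, 188.0]
eef_rot: [-0.689, 0.725, 0.0, -0.0]
ft_force: [0.0, -0.8, -0.8]
width: 61.1
finger_force: 30.0
```

Call:
{"name": "send_rows", "arguments": {
  "commands": [
    {"dx": 0,"dy": 0,"dz": 1,"turn": 0},
    {"dx": 0,"dy": 0,"dz": 1,"turn": 0},
    {"dx": 0,"dy": 0,"dz": 0,"turn": 0},
    {"dx": 0,"dy": 0,"dz": 0,"turn": 0}
  ]
}}

```text
clock: 11.75
eef_pos: [504.1, 196.1, 185.9]
eef_rot: [-0.689, 0.725, 0.0, -0.0]
ft_force: [-0.2, -0.1, -1.4]
width: 61.4
finger_force: 30.0
```

```bash
python3 -c "
from h import *
st((504.2,196.1,189))"
```

```text
t 11.75 p [504.1 196.1 185.9] psi -93.0 tilt 0.01 q [ 0.19  0.76 -1.03  2.08  0.91  0.84  1.69] F [-0.2 -0.1 -1.4] M [ 0.118 -0.094  0.008] w 61.4 30.0
 tool shift [-0.05 -0.06 -3.06]
```

Call:
{"name": "send_rows", "arguments": {
  "commands": [
    {"dx": 0,"dy": 0,"dz": 1,"turn": 0},
    {"dx": 0,"dy": 0,"dz": 0.5,"turn": 0},
    {"dx": 0,"dy": 0,"dz": 0,"turn": 0},
    {"dx": 0,"dy": 0,"dz": 0,"turn": 0}
  ]
}}

```text
clock: 12.15
eef_pos: [504.2, 196.1, 184.8]
eef_rot: [-0.689, 0.725, -0.0, 0.0]
ft_force: [-0.2, -0.5, 5.2]
width: 61.7
finger_force: 30.0
```

Call:
{"name": "send_rows", "arguments": {
  "commands": [
    {"dx": 0,"dy": 0,"dz": 1,"turn": 0},
    {"dx": 0,"dy": 0,"dz": 0.5,"turn": 0},
    {"dx": 0,"dy": 0,"dz": 0,"turn": 0},
    {"dx": 0,"dy": 0,"dz": 0,"turn": 0}
  ]
}}

```text
clock: 12.55
eef_pos: [504.2, 196.3, 184.2]
eef_rot: [-0.689, 0.725, -0.001, 0.0]
ft_force: [-2.5, -4.2, 17.5]
width: 61.6
finger_force: 30.0
```

Call:
{"name": "send_rows", "arguments": {
  "commands": [
    {"dx": 0.3,"dy": 0.2,"dz": -1.3,"turn": 0},
    {"dx": 0,"dy": 0,"dz": 0,"turn": 0},
    {"dx": 0,"dy": 0,"dz": 0,"turn": 0},
    {"dx": 0,"dy": 0,"dz": 0.17,"turn": 0.06},
    {"dx": 0,"dy": 0,"dz": 0.17,"turn": 0.06},
    {"dx": 0,"dy": 0,"dz": 0.17,"turn": 0.06},
    {"dx": 0,"dy": 0,"dz": 0.17,"turn": 0.06},
    {"dx": 0,"dy": 0,"dz": 0.17,"turn": 0.06}
  ]
}}

```text
clock: 13.35
eef_pos: [504.3, 196.5, 183.8]
eef_rot: [-0.572, 0.82, 0.0, 0.001]
ft_force: [-0.3, 0.7, 6.5]
width: 60.9
finger_force: 30.0
```

```bash
python3 -c "
from h import *
st()"
```

```text
t 13.35 p [504.3 196.5 183.8] psi -110.2 tilt 0.1 q [ 0.15  0.73 -0.95  2.09  0.88  0.79  1.43] F [-0.3  0.7  6.5] M [ 0.36  -0.162  0.161] w 60.9 30.0
```

Call:
{"name": "send_rows", "arguments": {
  "commands": [
    {"dx": 0,"dy": 0,"dz": 0.2,"turn": 0.07},
    {"dx": 0,"dy": 0,"dz": 0.2,"turn": 0.07},
    {"dx": 0,"dy": 0,"dz": 0.2,"turn": 0.07},
    {"dx": 0,"dy": 0,"dz": 0.2,"turn": 0.07},
    {"dx": 0,"dy": 0,"dz": 0.2,"turn": 0.07},
    {"dx": 0,"dy": 0,"dz": 0.2,"turn": 0.07},
    {"dx": 0,"dy": 0,"dz": 0.2,"turn": 0.07},
    {"dx": 0,"dy": 0,"dz": 0.2,"turn": 0.07}
  ]
}}

```text
clock: 14.15
eef_pos: [504.9, 196.6, 182.4]
eef_rot: [-0.323, 0.947, 0.0, 0.001]
ft_force: [2.6, 0.7, 7.2]
width: 61.2
finger_force: 30.0
```

```bash
python3 -c "
from h import *
st()"
```

```text
t 14.15 p [504.9 196.6 182.4] psi -142.4 tilt 0.15 q [ 0.07  0.68 -0.81  2.09  0.78  0.7   0.96] F [2.6 0.7 7.2] M [ 0.217 -0.591  0.091] w 61.2 30.0
```

Call:
{"name": "send_rows", "arguments": {
  "commands": [
    {"dx": 0,"dy": 0,"dz": 0.2,"turn": 0.07},
    {"dx": 0,"dy": 0,"dz": 0.2,"turn": 0.07},
    {"dx": 0,"dy": 0,"dz": 0.2,"turn": 0.07},
    {"dx": 0,"dy": 0,"dz": 0.2,"turn": 0.07},
    {"dx": 0,"dy": 0,"dz": 0.2,"turn": 0.07},
    {"dx": 0,"dy": 0,"dz": 0.2,"turn": 0.07},
    {"dx": 0,"dy": 0,"dz": 0.2,"turn": 0.07},
    {"dx": 0,"dy": 0,"dz": 0.2,"turn": 0.07},
    {"dx": 0,"dy": 0,"dz": 0.2,"turn": 0.07},
    {"dx": 0,"dy": 0,"dz": 0.2,"turn": 0.07},
    {"dx": 0,"dy": 0,"dz": 0.2,"turn": 0.07},
    {"dx": 0,"dy": 0,"dz": 0.2,"turn": 0.07},
    {"dx": 0,"dy": 0,"dz": 0.2,"turn": 0.07}
  ]
}}

```text
clock: 15.45
eef_pos: [504.7, 196.5, 179.7]
eef_rot: [0.126, 0.992, 0.001, 0.001]
ft_force: [0.8, 0.8, 6.7]
width: 61.1
finger_force: 30.0
```

```bash
python3 -c "
from h import *
st()"
```

```text
t 15.45 p [504.7 196.5 179.7] psi 165.5 tilt 0.13 q [-0.08  0.62 -0.57  2.1   0.6   0.58  0.24] F [0.8 0.8 6.7] M [ 0.231 -0.373  0.132] w 61.1 30.0
```

Call:
{"name": "send_rows", "arguments": {
  "commands": [
    {"dx": 0,"dy": 0,"dz": 0.2,"turn": 0.07},
    {"dx": 0,"dy": 0,"dz": 0.2,"turn": 0.07},
    {"dx": 0,"dy": 0,"dz": 0.2,"turn": 0.07},
    {"dx": 0,"dy": 0,"dz": 0.2,"turn": 0.07},
    {"dx": 0,"dy": 0,"dz": 0.2,"turn": 0.07},
    {"dx": 0,"dy": 0,"dz": 0.2,"turn": 0.07},
    {"dx": 0,"dy": 0,"dz": 0.2,"turn": 0.07},
    {"dx": 0,"dy": 0,"dz": 0.2,"turn": 0.07},
    {"dx": 0,"dy": 0,"dz": 0.2,"turn": 0.07},
    {"dx": 0,"dy": 0,"dz": 0.2,"turn": 0.07},
    {"dx": 0,"dy": 0,"dz": 0.2,"turn": 0.07},
    {"dx": 0,"dy": 0,"dz": 0.2,"turn": 0.07},
    {"dx": 0,"dy": 0,"dz": 0.2,"turn": 0.07},
    {"dx": 0,"dy": 0,"dz": 0.2,"turn": 0.07},
    {"dx": 0,"dy": 0,"dz": 0.2,"turn": 0.07},
    {"dx": 0,"dy": 0,"dz": 0.2,"turn": 0.07}
  ]
}}

```text
clock: 17.05
eef_pos: [504.8, 196.5, 176.5]
eef_rot: [0.634, 0.773, 0.001, 0.0]
ft_force: [1.0, 1.2, 6.9]
width: 61.4
finger_force: 30.0
```

```bash
python3 -c "
from h import *
st()"
```

```text
t 17.05 p [504.8 196.5 176.5] psi 101.3 tilt 0.15 q [-0.3   0.57 -0.25  2.12  0.3   0.48 -0.58] F [1.  1.2 6.9] M [ 0.153 -0.328  0.13 ] w 61.4 30.0
```

Call:
{"name": "send_rows", "arguments": {
  "commands": [
    {"dx": 0,"dy": 0,"dz": 0.2,"turn": 0.07},
    {"dx": 0,"dy": 0,"dz": 0.2,"turn": 0.07},
    {"dx": 0,"dy": 0,"dz": 0.2,"turn": 0.07},
    {"dx": 0,"dy": 0,"dz": 0.2,"turn": 0.07},
    {"dx": 0,"dy": 0,"dz": 0.2,"turn": 0.07},
    {"dx": 0,"dy": 0,"dz": 0.2,"turn": 0.07},
    {"dx": 0,"dy": 0,"dz": 0.2,"turn": 0.07},
    {"dx": 0,"dy": 0,"dz": 0.2,"turn": 0.07}
  ]
}}

```text
clock: 17.85
eef_pos: [505.0, 196.5, 175.0]
eef_rot: [0.823, 0.568, 0.001, 0.0]
ft_force: [1.9, 0.6, 6.3]
width: 61.4
finger_force: 30.0
```

```bash
python3 -c "
from h import *
st()"
```

```text
t 17.85 p [505.  196.5 175. ] psi 69.2 tilt 0.16 q [-0.41  0.57 -0.1   2.12  0.12  0.45 -0.96] F [1.9 0.6 6.3] M [ 0.113 -0.386  0.094] w 61.4 30.0
```

Call:
{"name": "send_rows", "arguments": {
  "commands": [
    {"dx": 0,"dy": 0,"dz": 0.2,"turn": 0.07},
    {"dx": 0,"dy": 0,"dz": 0.2,"turn": 0.07},
    {"dx": 0,"dy": 0,"dz": 0.2,"turn": 0.07},
    {"dx": 0,"dy": 0,"dz": 0.2,"turn": 0.07},
    {"dx": 0,"dy": 0,"dz": 0.2,"turn": 0.07}
  ]
}}

```text
clock: 18.35
eef_pos: [505.0, 196.4, 174.0]
eef_rot: [0.909, 0.416, 0.001, -0.0]
ft_force: [1.3, 0.9, 5.5]
width: 61.5
finger_force: 30.0
```

```bash
python3 -c "
from h import *
st()"
```

```text
t 18.35 p [505.  196.4 174. ] psi 49.2 tilt 0.16 q [-0.48  0.57 -0.    2.13  0.    0.44 -1.19] F [1.3 0.9 5.5] M [ 0.122 -0.325  0.092] w 61.5 30.0
```

Call:
{"name": "send_rows", "arguments": {
  "commands": [
    {"dx": 0,"dy": 0,"dz": 0.2,"turn": 0.07},
    {"dx": 0,"dy": 0,"dz": 0.2,"turn": 0.07},
    {"dx": 0,"dy": 0,"dz": 0.2,"turn": 0.07},
    {"dx": 0,"dy": 0,"dz": 0.2,"turn": 0.07}
  ]
}}

```text
clock: 18.75
eef_pos: [505.0, 196.4, 173.1]
eef_rot: [0.958, 0.285, 0.001, -0.0]
ft_force: [1.0, 1.4, 6.3]
width: 61.3
finger_force: 30.0
```

```bash
python3 -c "
from h import *
st()"
```

```text
t 18.75 p [505.  196.4 173.1] psi 33.1 tilt 0.15 q [-0.53  0.57  0.08  2.13 -0.1   0.44 -1.37] F [1.  1.4 6.3] M [ 0.187 -0.27   0.104] w 61.3 30.0
```

Call:
{"name": "send_rows", "arguments": {
  "commands": [
    {"dx": 0,"dy": 0,"dz": 0.2,"turn": 0.07},
    {"dx": 0,"dy": 0,"dz": 0.2,"turn": 0.07},
    {"dx": 0,"dy": 0,"dz": 0.2,"turn": 0.07},
    {"dx": 0,"dy": 0,"dz": 0.2,"turn": 0.07}
  ]
}}

```text
clock: 19.15
eef_pos: [504.9, 196.3, 172.3]
eef_rot: [0.989, 0.149, 0.001, -0.0]
ft_force: [1.2, 0.7, 7.7]
width: 61.0
finger_force: 30.0
```

```bash
python3 -c "
from h import *
st()"
```

```text
t 19.15 p [504.9 196.3 172.3] psi 17.1 tilt 0.14 q [-0.58  0.58  0.15  2.14 -0.19  0.44 -1.55] F [1.2 0.7 7.7] M [ 0.11  -0.273  0.094] w 61.0 30.0
```

Call:
{"name": "send_rows", "arguments": {
  "commands": [
    {"dx": 0,"dy": 0,"dz": 0.2,"turn": 0.07},
    {"dx": 0,"dy": 0,"dz": 0.2,"turn": 0.07},
    {"dx": 0,"dy": 0,"dz": 0.2,"turn": 0.07}
  ]
}}

```text
clock: 19.45
eef_pos: [504.9, 196.1, 171.7]
eef_rot: [0.999, 0.044, 0.001, -0.0]
ft_force: [-0.4, 0.9, 6.4]
width: 61.4
finger_force: 30.0
```

```bash
python3 -c "
from h import *
st()"
```

```text
t 19.45 p [504.9 196.1 171.7] psi 5.1 tilt 0.13 q [-0.62  0.58  0.21  2.14 -0.27  0.44 -1.68] F [-0.4  0.9  6.4] M [ 0.04  -0.077  0.075] w 61.4 30.0
```

Call:
{"name": "send_rows", "arguments": {
  "commands": [
    {"dx": 0,"dy": 0,"dz": 0.1,"turn": 0.07},
    {"dx": 0,"dy": 0,"dz": 0.1,"turn": 0.07},
    {"dx": 0,"dy": 0,"dz": 0.1,"turn": 0.07}
  ]
}}

```text
clock: 19.75
eef_pos: [504.6, 196.2, 171.3]
eef_rot: [0.998, -0.061, 0.001, -0.0]
ft_force: [0.8, 0.6, 6.3]
width: 61.3
finger_force: 30.0
```

```bash
python3 -c "
from h import *
st()"
```

```text
t 19.75 p [504.6 196.2 171.3] psi -7.0 tilt 0.1 q [-0.66  0.59  0.26  2.14 -0.34  0.45 -1.82] F [0.8 0.6 6.3] M [ 0.145 -0.022 -0.008] w 61.3 30.0
```

Call:
{"name": "send_rows", "arguments": {
  "commands": [
    {"dx": 0,"dy": 0,"dz": 0,"turn": 0.07},
    {"dx": 0,"dy": 0,"dz": 0,"turn": 0.07},
    {"dx": 0,"dy": 0,"dz": 0,"turn": 0.07},
    {"dx": 0,"dy": 0,"dz": 0,"turn": 0.07},
    {"dx": 0,"dy": 0,"dz": 0,"turn": 0.07}
  ]
}}

```text
clock: 20.25
eef_pos: [504.5, 196.0, 171.2]
eef_rot: [0.972, -0.234, 0.001, -0.0]
ft_force: [1.5, 0.5, 4.5]
width: 61.5
finger_force: 30.0
```

```bash
python3 -c "
from h import *
st()"
```

```text
t 20.25 p [504.5 196.  171.2] psi -27.0 tilt 0.07 q [-0.72  0.6   0.36  2.15 -0.46  0.46 -2.04] F [1.5 0.5 4.5] M [ 0.1   -0.044  0.015] w 61.5 30.0
```

Call:
{"name": "send_rows", "arguments": {
  "commands": [
    {"dx": 0,"dy": 0,"dz": 0,"turn": 0.07},
    {"dx": 0,"dy": 0,"dz": 0,"turn": 0.07},
    {"dx": 0,"dy": 0,"dz": 0,"turn": 0.07},
    {"dx": 0,"dy": 0,"dz": 0,"turn": 0.07}
  ]
}}

```text
clock: 20.65
eef_pos: [504.5, 196.0, 171.2]
eef_rot: [0.93, -0.367, 0.0, -0.0]
ft_force: [-0.1, 0.3, 6.0]
width: 61.0
finger_force: 30.0
```

```bash
python3 -c "
from h import *
st()"
```

```text
t 20.65 p [504.5 196.  171.2] psi -43.1 tilt 0.07 q [-0.77  0.62  0.44  2.15 -0.55  0.48 -2.23] F [-0.1  0.3  6. ] M [ 0.092 -0.023  0.01 ] w 61.0 30.0
```

Call:
{"name": "send_rows", "arguments": {
  "commands": [
    {"dx": 0,"dy": 0,"dz": 0,"turn": 0.06},
    {"dx": 0,"dy": 0,"dz": 0,"turn": 0.06},
    {"dx": 0,"dy": 0,"dz": 0.1,"turn": 0.06}
  ]
}}

```text
clock: 20.95
eef_pos: [504.5, 196.0, 171.1]
eef_rot: [0.894, -0.449, 0.0, -0.0]
ft_force: [-0.9, 0.2, 6.1]
width: 61.4
finger_force: 30.0
```

```bash
python3 -c "
from h import *
st()"
```

```text
t 20.95 p [504.5 196.  171.1] psi -53.4 tilt 0.07 q [-0.8   0.63  0.49  2.15 -0.61  0.5  -2.35] F [-0.9  0.2  6.1] M [ 0.095 -0.04   0.089] w 61.4 30.0
```

Call:
{"name": "send_rows", "arguments": {
  "commands": [
    {"dx": 0,"dy": 0,"dz": 0.1,"turn": 0.05},
    {"dx": 0,"dy": 0,"dz": 0.1,"turn": 0.05},
    {"dx": 0,"dy": 0,"dz": 0,"turn": 0}
  ]
}}

```text
clock: 21.25
eef_pos: [504.5, 195.9, 170.9]
eef_rot: [0.87, -0.493, 0.001, -0.0]
ft_force: [1.1, 0.6, 6.1]
width: 61.3
finger_force: 30.0
```

```bash
python3 -c "
from h import *
st()"
```

```text
t 21.25 p [504.5 195.9 170.9] psi -59.1 tilt 0.08 q [-0.82  0.63  0.51  2.15 -0.64  0.51 -2.41] F [1.1 0.6 6.1] M [ 0.128 -0.025 -0.116] w 61.3 30.0
```

```bash
python3 -c "
from h import *
a=[]
for i in range(6):
    s=read_state();a.append(np.r_[s['eef_pos'],s['ft_force'],s['moment']]);capture('scene')
print(np.mean(a,0).round(3),np.std(a,0).round(3))
st()"
```

```text
[ 5.04547e+02  1.95942e+02  1.70934e+02  6.45000e-01  2.36000e-01
  6.25800e+00  1.59000e-01 -7.80000e-02 -7.50000e-02] [0.012 0.018 0.013 0.445 0.564 0.385 0.018 0.029 0.026]
t 21.55 p [504.5 195.9 170.9] psi -59.0 tilt 0.07 q [-0.82  0.63  0.51  2.15 -0.64  0.51 -2.41] F [-0.   1.   5.8] M [ 0.157 -0.076 -0.084] w 61.2 30.0
```

Call:
{"name": "send_rows", "arguments": {
  "commands": [
    {"dx": 0,"dy": 0,"dz": 0.1,"turn": 0.05},
    {"dx": 0,"dy": 0,"dz": 0.1,"turn": 0.05},
    {"dx": 0,"dy": 0,"dz": 0.1,"turn": 0.05}
  ]
}}

```text
clock: 21.85
eef_pos: [504.7, 195.9, 170.6]
eef_rot: [0.831, -0.557, 0.001, -0.001]
ft_force: [1.5, 1.2, 5.2]
width: 60.9
finger_force: 30.0
```

```bash
python3 -c "
from h import *
st()"
```

```text
t 21.85 p [504.7 195.9 170.6] psi -67.7 tilt 0.1 q [-0.85  0.64  0.56  2.15 -0.69  0.52 -2.51] F [1.5 1.2 5.2] M [ 0.18  -0.203  0.136] w 60.9 30.0
```

Call:
{"name": "send_rows", "arguments": {
  "commands": [
    {"dx": 0,"dy": 0,"dz": 0.1,"turn": 0.05}
  ]
}}

```text
clock: 21.95
eef_pos: [504.8, 195.9, 170.6]
eef_rot: [0.817, -0.577, 0.001, -0.001]
ft_force: [0.5, 0.5, 4.9]
width: 61.3
finger_force: 30.0
```

```bash
python3 -c "
from h import *
for i in range(4): st();capture('scene')"
```

```text
t 21.95 p [504.8 195.9 170.6] psi -70.5 tilt 0.1 q [-0.86  0.65  0.58  2.16 -0.71  0.53 -2.54] F [0.5 0.5 4.9] M [ 0.158 -0.298  0.19 ] w 61.3 30.0
t 22.0 p [504.8 195.9 170.5] psi -70.7 tilt 0.1 q [-0.86  0.65  0.58  2.16 -0.71  0.53 -2.54] F [0.7 0.8 6.5] M [ 0.232 -0.199  0.087] w 61.2 30.0
t 22.05 p [504.7 195.9 170.5] psi -70.5 tilt 0.1 q [-0.86  0.65  0.58  2.16 -0.71  0.53 -2.54] F [0.2 0.3 6.6] M [ 0.168 -0.197 -0.082] w 61.4 30.0
t 22.1 p [504.7 195.9 170.5] psi -70.4 tilt 0.1 q [-0.86  0.65  0.58  2.16 -0.71  0.53 -2.54] F [1.1 0.2 6. ] M [ 0.174 -0.206 -0.112] w 61.5 30.0
```

Call:
{"name": "send_rows", "arguments": {
  "commands": [
    {"dx": 0,"dy": 0,"dz": -0.4,"turn": 0},
    {"dx": 0,"dy": 0,"dz": -0.4,"turn": 0},
    {"dx": 0,"dy": 0,"dz": 0,"turn": 0},
    {"dx": 0,"dy": 0,"dz": 0,"turn": 0}
  ]
}}

```text
clock: 22.55
eef_pos: [504.7, 195.9, 170.9]
eef_rot: [0.817, -0.577, 0.001, -0.0]
ft_force: [5.4, 0.7, -4.8]
width: 61.6
finger_force: 30.0
```

```bash
python3 -c "
from h import *
for i in range(3): st();capture('scene')"
```

```text
t 22.55 p [504.7 195.9 170.9] psi -70.4 tilt 0.08 q [-0.86  0.65  0.58  2.16 -0.71  0.53 -2.54] F [ 5.4  0.7 -4.8] M [ 0.393 -1.141 -0.114] w 61.6 30.0
t 22.6 p [504.7 196.  170.9] psi -70.4 tilt 0.08 q [-0.86  0.65  0.58  2.16 -0.71  0.53 -2.54] F [ 4.6  0.2 -5.1] M [ 0.367 -1.144 -0.117] w 61.4 30.0
t 22.65 p [504.7 195.9 170.9] psi -70.4 tilt 0.08 q [-0.86  0.65  0.58  2.16 -0.71  0.53 -2.54] F [ 6.1  1.1 -4.8] M [ 0.371 -1.135 -0.08 ] w 61.4 30.0
```

Call:
{"name": "send_rows", "arguments": {
  "commands": [
    {"dx": 0,"dy": 0,"dz": 0.35,"turn": 0},
    {"dx": 0,"dy": 0,"dz": 0,"turn": 0},
    {"dx": 0,"dy": 0,"dz": 0,"turn": 0}
  ]
}}

```text
clock: 23.0
eef_pos: [504.7, 195.9, 170.8]
eef_rot: [0.817, -0.577, 0.001, -0.0]
ft_force: [5.0, 1.2, -2.8]
width: 61.6
finger_force: 30.0
```

Call:
{"name": "send_rows", "arguments": {
  "commands": [
    {"dx": 0,"dy": 0,"dz": 0,"turn": 0},
    {"dx": 0,"dy": 0,"dz": 0,"turn": 0},
    {"dx": 0,"dy": 0,"dz": 0,"turn": 0},
    {"dx": 0,"dy": 0,"dz": 0,"turn": 0},
    {"dx": 0,"dy": 0,"dz": 0,"turn": 0},
    {"dx": 0,"dy": 0,"dz": 0,"turn": 0}
  ],
  "fingers": 1
}}

```text
clock: 23.6
eef_pos: [503.8, 195.8, 170.7]
eef_rot: [0.817, -0.577, -0.0, 0.0]
ft_force: [-0.1, 0.3, 0.3]
width: 92.8
finger_force: 0.0
```

```bash
python3 -c "
from h import *
st()
c=capture('scene');cv2.imwrite('pics/c1.png',cv2.resize(c['pixels'][120:240,266:386,::-1],None,fx=4,fy=4))"
```

```text
t 23.6 p [503.8 195.8 170.7] psi -70.4 tilt 0.02 q [-0.86  0.65  0.58  2.16 -0.71  0.53 -2.54] F [-0.1  0.3  0.3] M [ 0.108 -0.076 -0.014] w 92.8 0.0
```

View pics/c1.png

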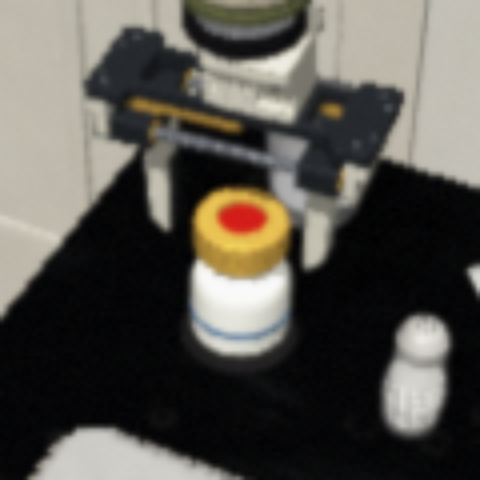

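The band sits level on the neck (crop (242,230)) with the red seal showing through its hole. The fingers are clear on both sides and the mill is undisturbed. Now I'll retreat straight up.

Call:
{"name": "send_rows", "arguments": {
  "commands": [
    {"dx": 0,"dy": 0,"dz": -5,"turn": 0},
    {"dx": 0,"dy": 0,"dz": -10,"turn": 0},
    {"dx": 0,"dy": 0,"dz": -20,"turn": 0},
    {"dx": 0,"dy": 0,"dz": -20,"turn": 0},
    {"dx": 0,"dy": 0,"dz": -20,"turn": 0},
    {"dx": 0,"dy": 0,"dz": -20,"turn": 0},
    {"dx": 0,"dy": 0,"dz": 0,"turn": 0},
    {"dx": 0,"dy": 0,"dz": 0,"turn": 0}
  ]
}}

```text
clock: 24.45
eef_pos: [503.9, 196.1, 266.2]
eef_rot: [0.817, -0.576, 0.0, -0.0]
ft_force: [-1.2, -0.5, 0.1]
width: 93.1
finger_force: 0.0
```

```bash
python3 - <<'E'
from h import *
st()
c=capture('scene');w=pts(c);y,r=masks(c);b=blob(y,(326,178));P=w[b];rr=blob(r,(326,173));Q=w[rr]
print(b.sum(),np.nanpercentile(P[:,2],[2,50,90,95]),"seal",np.nanmedian(Q[:,2]),ray(c,[np.argwhere(rr)[:,::-1].mean(0)],105))
E
```

```text
t 24.45 p [503.9 196.1 266.2] psi -70.4 tilt 0.06 q [-1.04  0.56  0.85  2.09 -0.62  0.76 -2.6 ] F [-1.2 -0.5  0.1] M [ 0.13  -0.026 -0.   ] w 93.1 0.0
359 [  4.08458314 106.64973432 109.61415147 110.07171992] seal 105.77688067096074 [[501.90999792 197.27502348 105.        ]]
```

```bash
python3 -c "
from station import *
print(hand_in())"
```

```text
the job is handed in; nothing more can be done
None
```

The brass band is screwed onto the jar and sits level. I estimate the red seal is drawn down about 1.6 mm, worked out from force and height readings. The gripper is clear, the glass, mill and teaspoon were never touched, and the job was handed in at about 24.5 s; no verdict was returned.

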